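# Swap the canister's tight stopper for its keyed lid

## Robot

A 7-joint arm with a two-finger parallel gripper is mounted at the origin on the work surface. World frame = base frame: x ahead of the robot, y to its left, z up, the work surface at z = 0. Lengths are in mm, angles in rad, forces in N, time in s.
With the tool pointing down it reaches from about 400 to 850 mm from the base axis. Payload 4.4 kg.
Tool frame: the origin (TCP) lies midway between the tips of the shut fingers; the grasp point (between the pads) lies 19 mm behind it; y points along the fingers, z is the direction in which the jaws open and shut, and the axes are right-handed (so a half turn about y gives the same grasp; the last joint's range is limited). The gripper opens to 94 mm and grips with 3 to 60 N. Pads are 16 mm wide; open, the fingers measure 119 mm over their backs; the gripper's body (75 mm by 177 mm) begins 78 mm behind the grasp point.
Start: joints at [-1.338, 0.628, 0.038, 1.517, -0.027, 0.996, -0.02], TCP at [191.317, 621.222, 179.378] pointing down, gripper open.
Joint ranges: [-3.06, 3.06], [-0.37, 2.12], [-1.25, 1.32], [0.18, 2.47], [-1.1, 4.24], [0.23, 1.98], [-2.94, 2.94]. Speed limits (rad/s): [2.57, 2.57, 3.14, 3.14, 3.14, 3.14, 3.14].

## Interface

Orientations are given as a rotation vector (axis times angle).
In Python, from workcell import r gives the robot as it stands. The module is installed in compiled form; this text tells all that it offers.
- The arm moves only by the tool jog_arm, never from a script. Its argument "commands" is text: rows parted by semicolons, each of 5 numbers parted by spaces: the shift along the tool's x, y, z in units of 25 mm (1.0 is 25 mm), then the turn about the tool's y in rad, then the finger opening in mm, from 0 to 94. A call has 1 to 10 rows; each row is the pose to reach, as a shift and turn from the pose measured when the call began, along the tool's axes at that moment; what a row does not reach only later rows make up. A row lasts 1/12 s, in which the tool goes at most 41.7 mm and 7.16 degrees, less where a joint would pass 70% of its speed; a pose out of reach is approached as far as the arm can. A call with a gripper value outside its range is refused whole. The fingers move at their own pace and stop on an object; "force" is the grip in N (left out, the last holds). Time passes only in rows, so rows that repeat a pose let the fingers close. It gives the time, the measured TCP pose, the force and the opening at its end, in the units of the state.
- r.state(): the state, without advancing time (a new reading comes with each control period).
- r.capture(name): name is "side" or "top" or "wrist"; returns the picture (420x560x3 uint8, red, green, blue); there is no depth.
- r.camera_info(name): a dict with "intrinsics" (3x3 intrinsics, pixels), "dist_coeffs" ([k1, k2, p1, p2, k3] as OpenCV has them; the pictures are not rectified), "rvec" (rotation vector, rad) and "tvec" (3), from world to camera coordinates, as OpenCV has them; the wrist camera has in their place "hand_eye" (4x4, takes a point from camera to tool coordinates, whose origin is the TCP and whose axes are the tool frame's). Camera axes: x right, y down, z forward; pixel columns grow to the right and rows downward; lengths in mm; the calibration is good to about 2 mm. A picture is of the moment at which its call begins: read the wrist's pose just before it. camera_info takes no time and is no camera call.
- r.hand_in(): hands the job in, once; it reports no verdict.
The state is a dict: "clock": time; "joint_pos": joint angles; "qd": joint speeds; "joint_torque": joint torques, N m; "tcp_pos": TCP position; "ee_rot": TCP orientation; "force": force on the tool from outside, world axes, zero at the start; "torque": the same for the moment, N m; "finger_gap": opening from 0.0 (shut) to 1.0 (fully open).
Only numpy, scipy, OpenCV 4.12 (cv2) and the standard library are available. Lean on these libraries where they do the work, as an engineer would, in place of code of your own. Each camera call takes 0.05 s, during which the arm holds its last target.

## Task

Take the tight rubber stopper out of the docked sample canister by rocking it side to side as you ease it up, so that the canister is not dragged up out of its dock, and put the stopper in the steel tray. Then set the white lid on the canister's rim and turn it until its keys drop into the notches and it sits fully home. Do not knock over the glass flask or the amber bottle.

Things in the scene. Friction and masses are not known exactly. Their poses are not given: they have to be found in the camera images.
- canister (a joint): how far the canister has been dragged up out of its dock, m (0 = fully down, as at the start; up is positive). A light catch holds it down: about 7.5 N of net upward pull starts it rising, and it sinks back when the pull ends. A straight pull on the stopper needs about 20 N, so it would bring the canister up with it.
- dock: fixed dock: white block 100 x 100 mm, top 50 mm high, on a 130 x 130 mm foot 12 mm thick; origin at the centre of its underside, z up. The round grey canister stands in it: shoulder 76 mm across and 87 mm high, then a neck up to the rim
- rim (a point): centre of the canister's mouth at rim height, 112 mm above the table; z up. The neck is 60 mm across outside, 50 mm inside. Two notches are cut down from the rim at its +x and -x sides, each about 15 mm wide and 11 mm deep; x turns with the canister.
- collar (a point): centre of the soft sprung collar inside the canister's mouth, 14 mm below the rim, which grips the stopper's stem all round. Tilt the stopper to and fro about this point by 0.15 to 0.2 rad and rise only 3 to 4 mm in each swing: friction on the two sides then cancels. Rising faster than it tilts drags the canister up.
- stopper: brown-grey rubber stopper, about 90 g, 84 mm tall; origin at the centre of its lower end, z up along it. Stem 38 mm across from 0 to 44 mm, disc 47 mm across to 50 mm, then a pinch tab to 84 mm, 46 mm long in x and 16 mm thick in y. At the start its lower end is 40 mm below the rim, so it is free of the collar after rising about 26 mm.
- tray: open steel tray fixed to the table, 170 x 170 mm outside, 22 mm high, 3 mm walls; origin at the centre of its underside, z up
- lid: round white lid, about 100 g, 75 mm across, lying handle up on the table; origin at the centre of its lower edge, z up. The skirt (67 mm inside) from 0 to 16 mm high goes round the outside of the canister's neck; top plate 16 to 21 mm; bar handle 21 to 53 mm high, 54 mm long in x, 14 mm thick in y.
- lid_keys (a point): point on the lid's axis 7 mm above its lower edge, level with the undersides of its two keys: blocks 9 mm wide, 9 mm tall inside the skirt at +x and -x, in line with the handle (ribs show outside). Level with the rim: the keys rest on the rim. 9 mm below the rim: keys in the notches, fully home. Either way round fits.
- flask: conical glass flask, 84 mm across, 120 mm tall, loose; origin at the centre of its base
- bottle: amber bottle, 68 mm across, 160 mm tall, loose; origin at the centre of its base
There are look-alikes about, which are no part of the job. There is more than one size of the stopper; the one meant has the size given above.

How it is judged:
By the outcome, as a careful person would: the job done as asked, in the order asked, and still so for the second after the job is handed in, with the robot touching nothing.
It also fails if it takes over 72 s, if anything falls off the work surface, if the arm or the gripper's body presses on something with over 40 N, if the wrist force passes 120 N, or if a joint passes its speed limit or range.

## Working session

There is one attempt and no reset: what is moved stays moved. The work goes in short steps, Python scripts to look and compute and a tool call to move; the robot and the scene stay as the last step left them, time stands still between calls to the robot, and variables do not carry over. Pictures are saved under pics/ and viewed, and the job is handed in when it is done.

Besides the shell and the picture viewer there is one more tool, called after "Request:" as a command line: name --argument value ..., lists and objects as JSON in quotes. jog_arm: Moves the arm, as the interface text tells. Its arguments: {"type":"object","properties":{"commands":{"type":"string"},"force":{"type":"number"}},"required":["commands"]}

```bash
mkdir -p pics; ls; cat > h.py <<'E'
import numpy as np, cv2
from workcell import r
from scipy.spatial.transform import Rotation as R
def cap(n,f):
    s=r.state(); im=r.capture(n); cv2.imwrite('pics/'+f+'.png',im[:,:,::-1]); np.savez('pics/'+f+'.npz',im=im,p=s['tcp_pos'],o=s['ee_rot']); return im,s
def pose(n,p=None,o=None):
    ci=r.camera_info(n); K=np.array(ci['intrinsics'],float); d=np.array(ci['dist_coeffs'],float)
    if n=='wrist':
        T=np.eye(4);T[:3,:3]=R.from_rotvec(o).as_matrix();T[:3,3]=p
        C=T@np.array(ci['hand_eye'],float)
        Rw=C[:3,:3];c=C[:3,3]
    else:
        Rm=cv2.Rodrigues(np.array(ci['rvec'],float))[0];t=np.array(ci['tvec'],float).ravel()
        Rw=Rm.T;c=-Rm.T@t
    return K,d,Rw,c
def ray(n,uv,p=None,o=None):
    K,d,Rw,c=pose(n,p,o)
    q=cv2.undistortPoints(np.array(uv,float).reshape(-1,1,2),K,d).reshape(-1,2)
    v=np.c_[q,np.ones(len(q))]@Rw.T
    return c,v/np.linalg.norm(v,axis=1)[:,None]
def plane(n,uv,z,p=None,o=None):
    c,v=ray(n,uv,p,o); return c+v*((z-c[2])/v[:,2])[:,None]
def proj(n,X,p=None,o=None):
    K,d,Rw,c=pose(n,p,o)
    X=np.array(X,float).reshape(-1,3)
    rv=cv2.Rodrigues(Rw.T)[0]; return cv2.projectPoints(X,rv,-Rw.T@c,K,d)[0].reshape(-1,2)
E
python3 - <<'E'
from h import *
np.set_printoptions(precision=3,suppress=True)
for n in ['side','top','wrist']:
    im,s=cap(n,n+'0')
    if n!='wrist': K,d,Rw,c=pose(n)
    else: K,d,Rw,c=pose(n,s['tcp_pos'],s['ee_rot'])
    print(n,c,Rw[:,2],K[0,0])
s=r.state();print(s); print(R.from_rotvec(s['ee_rot']).as_matrix())
E
```

```text
pics
side [  30.306 -668.05  1205.058] [ 0.357  0.544 -0.759] 493.4803311078875
top [ 401.393  130.488 1225.27 ] [ 0.144 -0.012 -0.989] 480.2460420324506
wrist [127.579 640.989 383.963] [ 0.22  -0.07  -0.973] 356.3801497488197
{'clock': 0.15, 'joint_pos': array([-1.338,  0.629,  0.038,  1.518, -0.027,  0.996, -0.02 ]), 'qd': array([ 0.002, -0.003, -0.   , -0.003, -0.001,  0.001, -0.   ]), 'joint_torque': array([  0.002, -55.009,   1.145, -18.682,  -0.052,   0.021,   0.   ]), 'tcp_pos': array([191.128, 620.722, 178.709]), 'ee_rot': array([-1.559,  0.235, -0.234]), 'force': array([ 0.277, -0.225,  0.226]), 'torque': array([-0.004, -0.002, -0.047]), 'finger_gap': 0.998140516087361}
[[ 0.956 -0.     0.294]
 [-0.294 -0.001  0.956]
 [-0.    -1.    -0.001]]
```

View pics/side0.png

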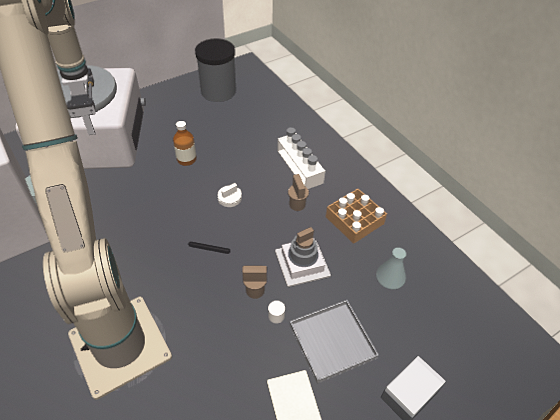

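View pics/top0.png

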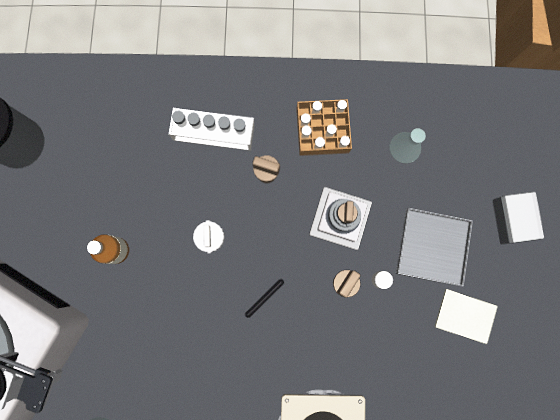

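View pics/wrist0.png

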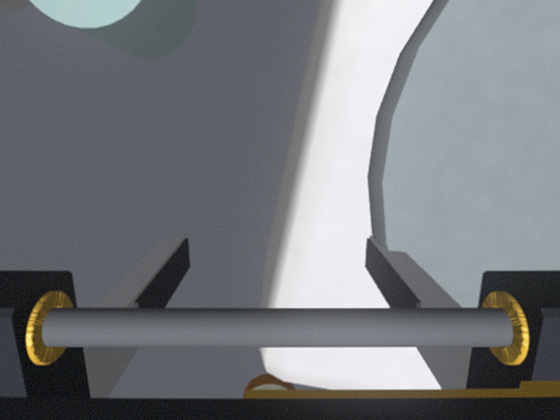

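```bash
python3 - <<'E'
import cv2,numpy as np
a=cv2.imread('pics/top0.png')[170:320,280:400];b=cv2.imread('pics/side0.png')[215:335,230:340]
c=cv2.imread('pics/top0.png')[205:270,175:240]
h=lambda x:cv2.resize(x,(int(x.shape[1]*400/x.shape[0]),400),interpolation=cv2.INTER_CUBIC)
cv2.imwrite('pics/z1.png',np.hstack([h(a),h(b)]))
cv2.imwrite('pics/z2.png',h(c))
from h import *
for uv,z in [((343,215),0),((348,211),156),((347,282),84),((208,236),40),((437,246),0)]: print(plane('top',uv,z).round())
E
```

```text
[[551. -45.   0.]]
[[541. -34. 156.]]
[[382. -44.  84.]]
[[484. 294.  40.]]
[[ 477. -291.    0.]]
```

View pics/z1.png

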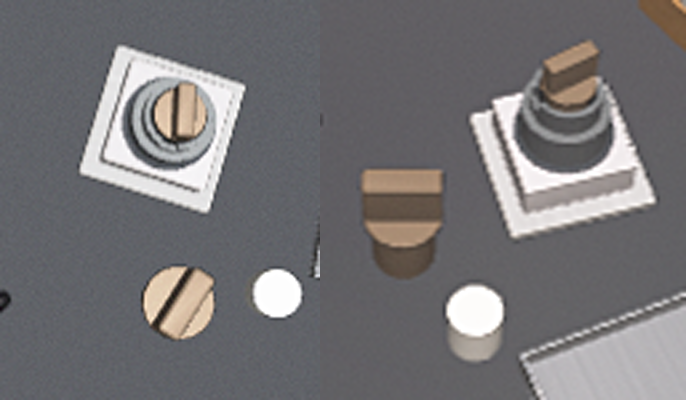

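View pics/z2.png

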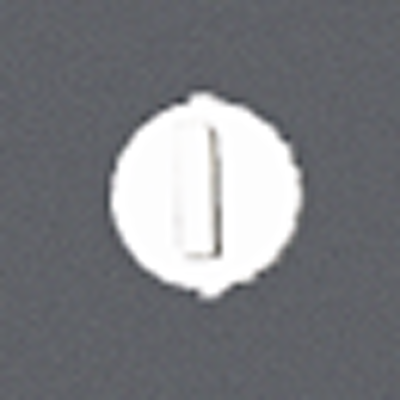

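```bash
cat >> h.py <<'E'
def cmd(x,y,z,yaw=None):
    s=r.state(); M=R.from_rotvec(s['ee_rot']).as_matrix()
    d=M.T@(np.array([x,y,z],float)-s['tcp_pos'])/25
    yw=np.degrees(np.arctan2(M[1,0],M[0,0]))
    t=0 if yaw is None else -np.radians((yaw-yw+180)%360-180)
    print('clk %.2f'%s['clock'],'tcp',s['tcp_pos'].round(1),'yaw %.1f'%yw,'F',s['force'].round(1),'gap',round(94*s['finger_gap'],1),'cmd',d.round(2),round(t,3))
E
python3 - <<'E'
from h import *
cmd(541,-38,260,0)
cmd(330,300,320,0)
E
```

```text
clk 0.15 tcp [191.1 620.7 178.7] yaw -17.1 F [ 0.3 -0.2  0.2] gap 93.8 cmd [ 21.13  -3.22 -21.07] -0.299
clk 0.15 tcp [191.1 620.7 178.7] yaw -17.1 F [ 0.3 -0.2  0.2] gap 93.8 cmd [  9.08  -5.64 -10.63] -0.299
```

Request:
jog_arm --commands "0 -3 0 0 94; 0 -5 -1 0 94; 9.1 -5.6 -10.6 -0.3 94;9.1 -5.6 -10.6 -0.3 94;9.1 -5.6 -10.6 -0.3 94;9.1 -5.6 -10.6 -0.3 94;9.1 -5.6 -10.6 -0.3 94;15 -5 -16 -0.3 94;21 -3.2 -21 -0.3 94;21 -3.2 -21 -0.3 94"

```text
clock: 0.98
tcp_pos: [335.9, 312.7, 290.9]
ee_rot: [-1.571, -0.001, 0.001]
force: [0.2, 0.5, 0.3]
finger_gap: 1.0
```

```bash
python3 - <<'E'
from h import *
cmd(541,-38,260,0)
E
```

```text
clk 0.98 tcp [335.9 312.7 290.9] yaw 0.1 F [0.2 0.5 0.3] gap 94.0 cmd [  8.18   1.25 -14.04] 0.002
```

Request:
jog_arm --commands "8.2 1.2 -14 0 94;8.2 1.2 -14 0 94;8.2 1.2 -14 0 94;8.2 1.2 -14 0 94;8.2 1.2 -14 0 94;8.2 1.2 -14 0 94;8.2 1.2 -14 0 94;8.2 1.2 -14 0 94;8.2 1.2 -14 0 94;8.2 1.2 -14 0 94"

```text
clock: 1.82
tcp_pos: [542.2, -40.5, 260.8]
ee_rot: [-1.572, 0.0, -0.001]
force: [0.1, -0.0, -0.4]
finger_gap: 1.001
```

```bash
python3 - <<'E'
from h import *
cmd(541,-38,260,0)
cap('wrist','w1')
E
```

```text
clk 1.82 tcp [542.2 -40.5 260.8] yaw -0.0 F [ 0.1 -0.  -0.4] gap 94.1 cmd [-0.05  0.03  0.1 ] -0.0
```

View pics/w1.png

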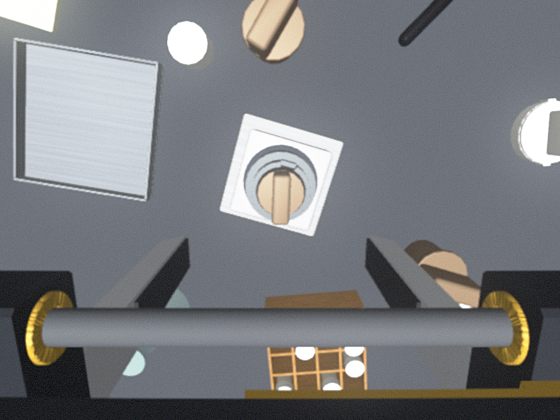

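```bash
python3 - <<'E'
import cv2
a=cv2.imread('pics/w1.png')[130:240,220:350]
cv2.imwrite('pics/z3.png',cv2.resize(a,None,fx=5,fy=5,interpolation=cv2.INTER_CUBIC))
E
```

```text
(no output)
```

View pics/z3.png

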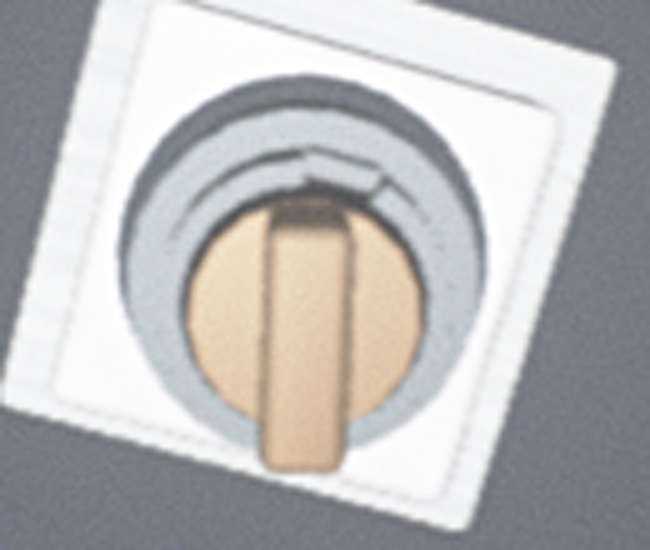

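```bash
python3 - <<'E'
from h import *
np.set_printoptions(precision=1,suppress=True)
f=np.load('pics/w1.npz');p,o=f['p'],f['o']
g=lambda L,z:plane('wrist',[(220+a/5,130+b/5) for a,b in L],z,p,o)
t=g([(275,228),(347,228),(260,468),(338,468)],156);print('tab',t,t.mean(0)); 
d=t[2]+t[3]-t[0]-t[1];print(np.degrees(np.arctan2(d[1],d[0])),np.linalg.norm(d)/2)
k=g([(186,310),(425,310),(305,198)],122);print('disc',k)
n=g([(308,148),(385,165)],112);print('notch',n,n.mean(0))
c=g([(150,2),(555,115),(55,395),(430,505)],50);print('dock',c,c.mean(0)); d=c[1]-c[0];print(np.degrees(np.arctan2(d[1],d[0])))
# tray
im=f['im'];tr=plane('wrist',[(15,39),(158,63),(14,181),(148,200)],22,p,o);print('tray',tr,tr.mean(0))
for uv,z in [((170,310),60)]: print(plane('wrist',[uv],z,p,o))
c=plane('top',[(127,57+0)],50)
E
```

```text
tab [[519.6 -42.1 156. ]
 [519.6 -29.5 156. ]
 [563.2 -44.9 156. ]
 [563.2 -30.8 156. ]] [541.4 -36.8 156. ]
-2.7434327068375866 43.67379125817123
disc [[540.5 -59.9 122. ]
 [540.6 -12.9 122. ]
 [518.5 -36.5 122. ]]
notch [[509.9 -35.8 112. ]
 [513.2 -20.6 112. ]] [511.6 -28.2 112. ]
dock [[482.6 -71.3  50. ]
 [508.3  22.   50. ]
 [574.9 -95.9  50. ]
 [602.5  -5.3  50. ]] [542.1 -37.6  50. ]
74.59409365730752
tray [[ 377.7 -345.5   22. ]
 [ 405.4 -180.    22. ]
 [ 544.7 -374.7   22. ]
 [ 569.6 -205.4   22. ]] [ 474.3 -276.4   22. ]
[[ 703.3 -175.7   60. ]]
```

```bash
python3 - <<'E'
from h import *
cmd(541.4,-36.7,127,-2.7)
E
```

```text
clk 1.87 tcp [544.7 -47.7 260.5] yaw -0.4 F [ 2.5 -4.3  0.8] gap 94.0 cmd [-0.15  5.34  0.48] 0.039
```

Request:
jog_arm --commands "-0.15 2 0.48 0.04 94;-0.15 2 0.48 0.04 94;-0.15 2 0.48 0.04 94;-0.15 2 0.48 0.04 94;-0.15 2 0.48 0.04 94;-0.15 2 0.48 0.04 94"

```text
clock: 2.37
tcp_pos: [542.2, -35.5, 212.0]
ee_rot: [-1.577, 0.032, -0.041]
force: [0.0, -0.2, 0.4]
finger_gap: 0.999
```

```bash
python3 - <<'E'
from h import *
cmd(541.4,-36.7,127,-2.7)
cap('wrist','w2')
cmd(541.4,-36.7,127,-2.7)
import cv2
a=cv2.imread('pics/w2.png')[130:240,220:350]
cv2.imwrite('pics/z4.png',cv2.resize(a,None,fx=5,fy=5,interpolation=cv2.INTER_CUBIC))
E
```

```text
clk 2.37 tcp [542.2 -35.5 212. ] yaw -2.6 F [ 0.  -0.2  0.4] gap 93.9 cmd [-0.05  3.4  -0.03] 0.001
clk 2.42 tcp [542.1 -35.6 211.9] yaw -2.7 F [0.4 1.  0.1] gap 93.8 cmd [-0.04  3.39 -0.02] 0.001
```

View pics/z4.png

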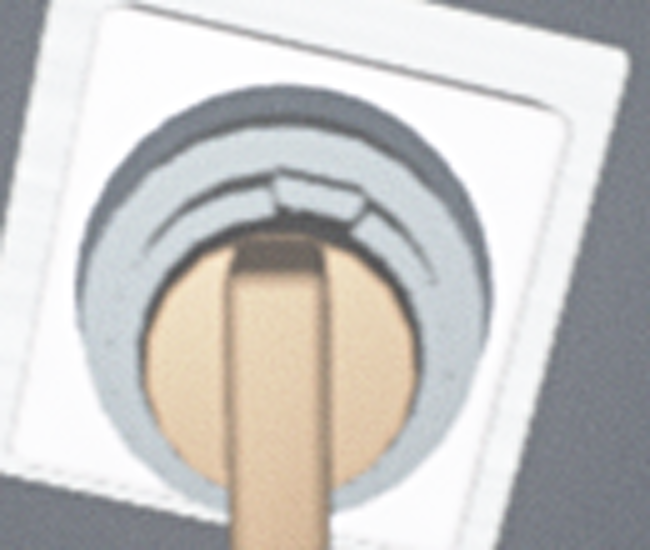

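```bash
python3 - <<'E'
from h import *
np.set_printoptions(precision=1,suppress=True)
f=np.load('pics/w2.npz');p,o=f['p'],f['o']
g=lambda L,z:plane('wrist',[(220+a/5,130+b/5) for a,b in L],z,p,o)
print('tab',g([(231,272),(327,272),(232,480),(329,480)],156))
print('disc',g([(144,365),(418,365),(282,234)],122))
n=g([(275,168),(364,186)],112);print('notch',n,n.mean(0))
c=g([(103,5),(568,115)],50);d=c[1]-c[0];print(np.degrees(np.arctan2(d[1],d[0])))
E
```

```text
tab [[519.  -42.4 156. ]
 [519.7 -28.2 156. ]
 [551.1 -44.  156. ]
 [551.8 -29.3 156. ]]
disc [[540.1 -59.6 122. ]
 [542.3 -13.2 122. ]
 [518.8 -35.2 122. ]]
notch [[508.9 -36.  112. ]
 [512.7 -20.9 112. ]] [510.8 -28.4 112. ]
74.21691265542621
```

Request:
jog_arm --commands "-0.03 1.5 -0.02 0 94;-0.03 2.6 -0.02 0 60;-0.03 3.2 -0.02 0 60;-0.03 3.38 -0.02 0 40;-0.03 3.38 -0.02 0 30;-0.03 3.38 -0.02 0 8;-0.03 3.38 -0.02 0 8;-0.03 3.38 -0.02 0 8;-0.03 3.38 -0.02 0 8;-0.03 3.38 -0.02 0 8" --force 30

```text
clock: 3.25
tcp_pos: [542.2, -36.6, 128.1]
ee_rot: [-1.577, 0.031, -0.042]
force: [0.6, -0.6, 0.2]
finger_gap: 0.397
```

```bash
python3 - <<'E'
from h import *
cmd(541.4,-36.7,127,-2.7)
s=r.state();print(s['torque'],s['joint_torque'])
E
```

```text
clk 3.25 tcp [542.2 -36.6 128.1] yaw -2.7 F [ 0.6 -0.6  0.2] gap 37.3 cmd [-0.03  0.04 -0.  ] 0.001
[ 0.02793406 -0.01481897  0.01026587] [-1.77910773e-03 -4.61007607e+01  3.02101381e+00 -1.46154991e+01
  4.22619295e-02  3.96581087e-02  2.14138731e-04]
```

Request:
jog_arm --commands "0 0.03 0 0 8;0 0.03 0 0 8;0 0.03 0 0 8;0 0.03 0 0 8;0 0.03 0 0 8"

```text
clock: 3.67
tcp_pos: [542.4, -36.8, 127.4]
ee_rot: [-1.577, 0.031, -0.042]
force: [-0.1, -0.7, 1.3]
finger_gap: 0.156
```

```bash
python3 - <<'E'
from h import *
cmd(541.4,-36.7,127,-2.7)
E
```

```text
clk 3.67 tcp [542.4 -36.8 127.4] yaw -2.7 F [-0.1 -0.7  1.3] gap 14.7 cmd [-0.04  0.02  0.  ] 0.001
```

Request:
jog_arm --commands "0.1 0 0 0 8;0.2 0 0 0 8;0.3 0 0 0 8;0.3 0 0 0 8"

```text
clock: 4.0
tcp_pos: [548.3, -37.1, 127.4]
ee_rot: [-1.577, 0.034, -0.039]
force: [-4.6, 0.1, 5.7]
finger_gap: 0.161
```

```bash
python3 - <<'E'
from h import *
cmd(541.4,-36.7,127,-2.7)
s=r.state();print(s['torque'])
cap('wrist','w3'); cap('side','s3')
import cv2
a=cv2.imread('pics/w3.png')[130:330,180:380]
b=cv2.imread('pics/side3.png') if 0 else cv2.imread('pics/s3.png')[190:300,240:360]
h=lambda x:cv2.resize(x,(int(x.shape[1]*400/x.shape[0]),400),interpolation=cv2.INTER_CUBIC)
cv2.imwrite('pics/z5.png',np.hstack([h(a),h(b)]))
E
```

```text
clk 4.00 tcp [548.3 -37.1 127.4] yaw -2.7 F [-4.6  0.1  5.7] gap 15.2 cmd [-0.28  0.01  0.01] 0.0
[-0.03757001  1.31645851 -0.00500353]
```

View pics/z5.png

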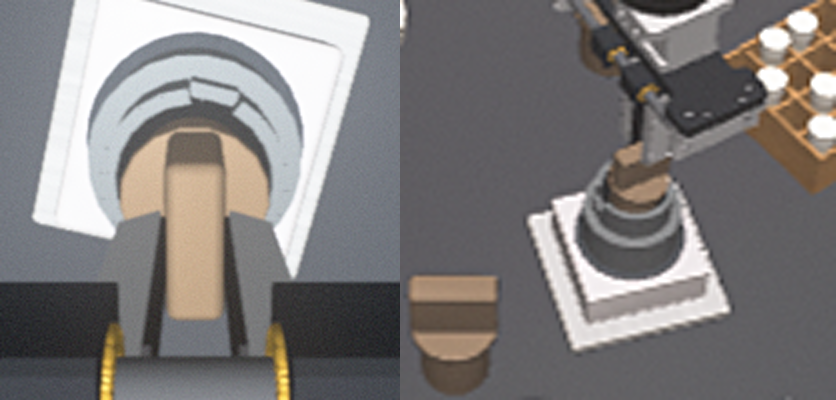

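Request:
jog_arm --commands "-0.1 0 0 0 8;-0.2 -0.02 0 0 8;-0.3 -0.05 0 0 8;-0.4 -0.08 0 0 8;-0.5 -0.11 0 0 8;-0.6 -0.13 0 0 8;-0.66 -0.14 0 0 8"

```text
clock: 4.68
tcp_pos: [532.5, -36.4, 130.8]
ee_rot: [-1.577, 0.032, -0.041]
force: [4.5, -0.8, -8.7]
finger_gap: 0.158
```

```bash
python3 - <<'E'
from h import *
cmd(541.4,-36.7,127,-2.7)
s=r.state();print(s['torque'])
E
```

```text
clk 4.68 tcp [532.5 -36.4 130.8] yaw -2.7 F [ 4.5 -0.8 -8.7] gap 14.8 cmd [0.36 0.16 0.01] 0.001
[-0.19080592 -1.3819255  -0.00393134]
```

Request:
jog_arm --commands "0.1 0 0 0 8;0.2 -0.02 0 0 8;0.3 -0.06 0 0 8;0.4 -0.1 0 0 8;0.5 -0.13 0 0 8;0.6 -0.13 0 0 8;0.7 -0.11 0 0 8"

```text
clock: 5.27
tcp_pos: [548.3, -37.1, 133.5]
ee_rot: [-1.577, 0.035, -0.038]
force: [-5.3, 0.6, 0.3]
finger_gap: 0.158
```

```bash
python3 - <<'E'
from h import *
cmd(541.4,-36.7,127,-2.7)
s=r.state();print(s['torque'])
cap('wrist','w4'); cap('side','s4')
import cv2
a=cv2.imread('pics/w4.png')[130:330,180:380]
b=cv2.imread('pics/s4.png')[190:300,240:360]
h=lambda x:cv2.resize(x,(int(x.shape[1]*400/x.shape[0]),400),interpolation=cv2.INTER_CUBIC)
cv2.imwrite('pics/z6.png',np.hstack([h(a),h(b)]))
E
```

```text
clk 5.27 tcp [548.3 -37.1 133.5] yaw -2.7 F [-5.3  0.6  0.3] gap 14.8 cmd [-0.28  0.26  0.  ] 0.0
[ 0.19141796  1.39678912 -0.04629063]
```

View pics/z6.png

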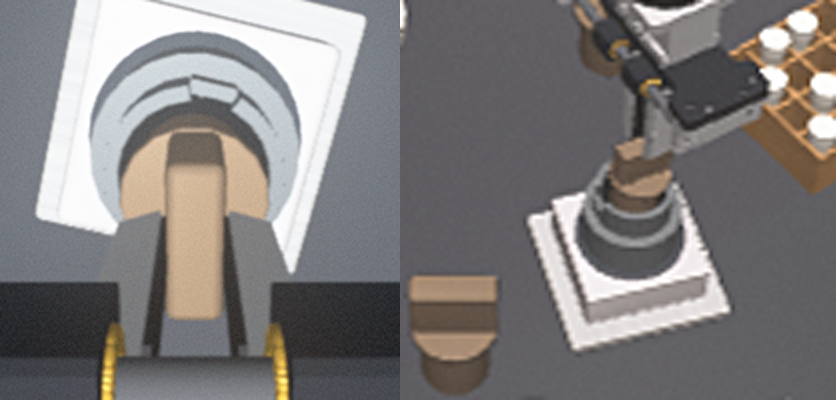

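Request:
jog_arm --commands "-0.1 0 0 0 8;-0.2 -0.03 0 0 8;-0.3 -0.07 0 0 8;-0.4 -0.11 0 0 8;-0.5 -0.14 0 0 8;-0.6 -0.14 0 0 8;-0.7 -0.12 0 0 8"

```text
clock: 5.95
tcp_pos: [534.2, -36.5, 137.2]
ee_rot: [-1.578, 0.03, -0.044]
force: [3.8, -0.2, 1.8]
finger_gap: 0.159
```

```bash
python3 - <<'E'
from h import *
cmd(541.4,-36.7,127,-2.7)
E
```

```text
clk 5.95 tcp [534.2 -36.5 137.2] yaw -2.7 F [ 3.8 -0.2  1.8] gap 14.9 cmd [0.28 0.41 0.01] 0.001
```

Request:
jog_arm --commands "0.1 0 0 0 8;0.2 -0.03 0 0 8;0.3 -0.07 0 0 8;0.42 -0.11 0 0 8;0.54 -0.14 0 0 8;0.65 -0.14 0 0 8;0.76 -0.12 0 0 8"

```text
clock: 6.53
tcp_pos: [551.9, -37.2, 140.2]
ee_rot: [-1.577, 0.032, -0.041]
force: [-4.3, 0.5, -1.4]
finger_gap: 0.159
```

```bash
python3 - <<'E'
from h import *
cmd(541.4,-36.7,127,-2.7)
E
```

```text
clk 6.53 tcp [551.9 -37.2 140.2] yaw -2.7 F [-4.3  0.5 -1.4] gap 14.9 cmd [-0.42  0.53  0.  ] 0.0
```

Request:
jog_arm --commands "-0.1 0 0 0 8;-0.22 -0.03 0 0 8;-0.34 -0.07 0 0 8;-0.46 -0.11 0 0 8;-0.6 -0.14 0 0 8;-0.74 -0.15 0 0 8;-0.86 -0.13 0 0 8"

```text
clock: 7.12
tcp_pos: [532.4, -36.4, 144.3]
ee_rot: [-1.578, 0.028, -0.045]
force: [4.7, -0.2, -1.3]
finger_gap: 0.155
```

```bash
python3 - <<'E'
from h import *
cmd(541.4,-36.7,127,-2.7)
E
```

```text
clk 7.12 tcp [532.4 -36.4 144.3] yaw -2.7 F [ 4.7 -0.2 -1.3] gap 14.6 cmd [0.35 0.7  0.01] 0.001
```

Request:
jog_arm --commands "0.1 0 0 0 8;0.22 -0.03 0 0 8;0.34 -0.07 0 0 8;0.46 -0.11 0 0 8;0.6 -0.14 0 0 8;0.74 -0.14 0 0 8;0.84 -0.12 0 0 8"

```text
clock: 7.7
tcp_pos: [553.0, -37.3, 147.6]
ee_rot: [-1.577, 0.03, -0.044]
force: [-2.6, 0.1, 1.5]
finger_gap: 0.152
```

```bash
python3 - <<'E'
from h import *
cmd(541.4,-36.7,127,-2.7)
cap('wrist','w5'); cap('side','s5')
import cv2
a=cv2.imread('pics/w5.png')[130:330,180:380]
b=cv2.imread('pics/s5.png')[190:300,240:360]
h=lambda x:cv2.resize(x,(int(x.shape[1]*400/x.shape[0]),400),interpolation=cv2.INTER_CUBIC)
cv2.imwrite('pics/z7.png',np.hstack([h(a),h(b)]))
E
```

```text
clk 7.70 tcp [553.  -37.3 147.6] yaw -2.7 F [-2.6  0.1  1.5] gap 14.2 cmd [-0.47  0.82  0.01] 0.0
```

View pics/z7.png

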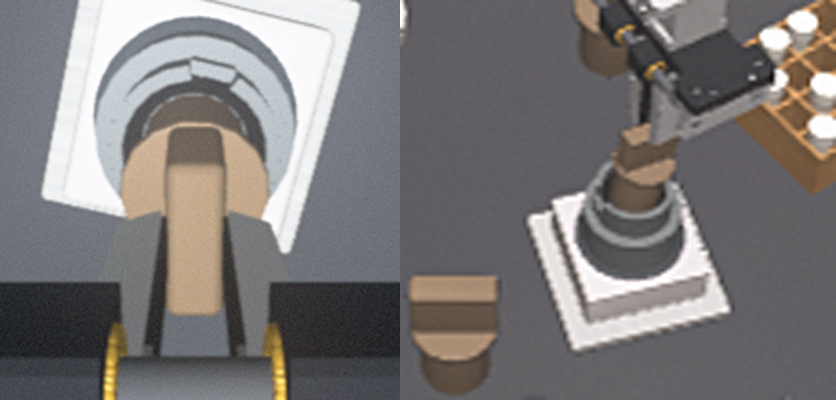

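Request:
jog_arm --commands "-0.1 0 0 0 8;-0.22 -0.03 0 0 8;-0.36 -0.07 0 0 8;-0.5 -0.11 0 0 8;-0.64 -0.14 0 0 8;-0.78 -0.15 0 0 8;-0.92 -0.13 0 0 8"

```text
clock: 8.38
tcp_pos: [533.1, -36.4, 152.0]
ee_rot: [-1.578, 0.024, -0.05]
force: [2.6, 0.9, 3.5]
finger_gap: 0.153
```

```bash
python3 - <<'E'
from h import *
cmd(541.4,-36.7,127,-2.7)
E
```

```text
clk 8.38 tcp [533.1 -36.4 152. ] yaw -2.7 F [2.6 0.9 3.5] gap 14.4 cmd [0.32 1.   0.01] 0.001
```

Request:
jog_arm --commands "0.1 0 0 0 8;0.22 -0.03 0 0 8;0.36 -0.07 0 0 8;0.48 -0.11 0 0 8;0.62 -0.14 0 0 8;0.74 -0.15 0 0 8;0.84 -0.13 0 0 8"

```text
clock: 8.97
tcp_pos: [553.6, -37.4, 155.7]
ee_rot: [-1.578, 0.025, -0.048]
force: [-2.7, 0.7, 7.9]
finger_gap: 0.152
```

```bash
python3 - <<'E'
from h import *
cmd(541.4,-36.7,127,-2.7)
E
```

```text
clk 8.97 tcp [553.6 -37.4 155.7] yaw -2.7 F [-2.7  0.7  7.9] gap 14.3 cmd [-0.5   1.14  0.01] 0.001
```

Request:
jog_arm --commands "-0.1 -0.03 0 0 8;-0.22 -0.08 0 0 8;-0.36 -0.13 0 0 8;-0.5 -0.18 0 0 8;-0.6 -0.22 0 0 8;-0.7 -0.25 0 0 8"

```text
clock: 9.47
tcp_pos: [535.8, -36.5, 161.9]
ee_rot: [-1.578, 0.025, -0.049]
force: [-0.3, 0.3, 0.4]
finger_gap: 0.154
```

```bash
python3 - <<'E'
from h import *
cmd(541.4,-36.7,127,-2.7)
cap('wrist','w6'); cap('side','s6')
import cv2
a=cv2.imread('pics/w6.png')[130:330,180:380]
b=cv2.imread('pics/s6.png')[190:300,240:360]
h=lambda x:cv2.resize(x,(int(x.shape[1]*400/x.shape[0]),400),interpolation=cv2.INTER_CUBIC)
cv2.imwrite('pics/z8.png',np.hstack([h(a),h(b)]))
E
```

```text
clk 9.47 tcp [535.8 -36.5 161.9] yaw -2.7 F [-0.3  0.3  0.4] gap 14.5 cmd [0.2  1.4  0.01] 0.001
```

View pics/z8.png

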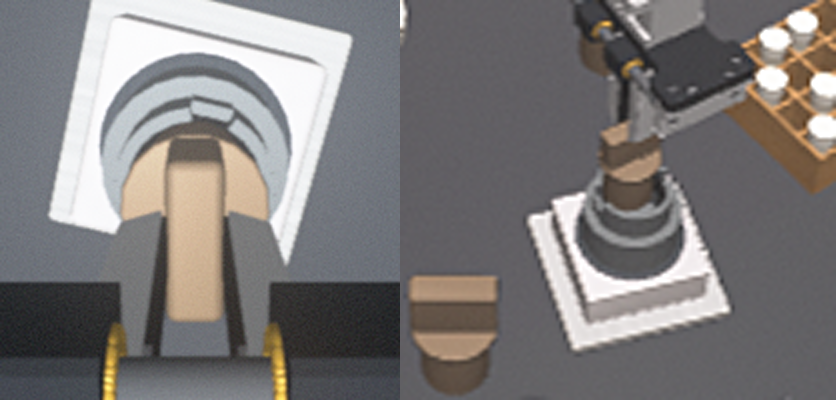

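Request:
jog_arm --commands "0.1 -0.1 0 0 8;0.15 -0.3 0 0 8;0.2 -0.5 0 0 8;0.2 -0.9 0 0 8;0.2 -1.6 0 0 8;0.2 -2.6 0 0 8;0.2 -3.6 0 0 8;0.2 -4.2 0 0 8;0.2 -4.2 0 0 8" --force 40

```text
clock: 10.32
tcp_pos: [541.8, -36.3, 271.2]
ee_rot: [-1.577, 0.019, -0.055]
force: [-0.6, 0.6, -0.8]
finger_gap: 0.147
```

```bash
python3 - <<'E'
from h import *
cmd(474,-276,160,-2.7)
cap('side','s7')
cap('top','t7')
import cv2
a=cv2.imread('pics/t7.png')[150:300,300:480]
b=cv2.imread('pics/s7.png')[180:300,220:370]
h=lambda x:cv2.resize(x,(int(x.shape[1]*300/x.shape[0]),300),interpolation=cv2.INTER_CUBIC)
cv2.imwrite('pics/z9.png',np.hstack([h(a),h(b)]))
f=np.load('pics/top0.npz')
print(plane('top',[(408,209),(473,218),(398,277),(465,286)],22).mean(0))
E
```

```text
clk 10.32 tcp [541.8 -36.3 271.2] yaw -2.7 F [-0.6  0.6 -0.8] gap 13.8 cmd [-2.36  4.46 -9.67] 0.0
[ 472.51445595 -281.2618105    22.        ]
```

View pics/z9.png

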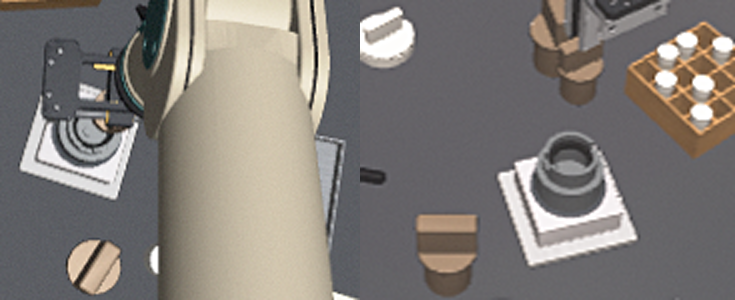

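Request:
jog_arm --commands "-1 0 -2 0 8;-2.5 0 -9.7 0 8;-2.5 0 -9.7 0 8;-2.5 0 -9.7 0 8;-2.5 0 -9.7 0 8;-2.4 2 -9.7 0 8;-2.4 4 -9.7 0 8;-2.4 6 -9.7 0 8;-2.4 6 -9.7 0 8;-2.4 6 -9.7 0 8"

```text
clock: 11.25
tcp_pos: [464.3, -273.8, 110.6]
ee_rot: [-1.571, 0.036, -0.039]
force: [-0.5, 1.2, -0.9]
finger_gap: 0.147
```

```bash
python3 - <<'E'
from h import *
cmd(473.5,-279,60,-2.7)
cap('wrist','w10');cap('side','s10')
E
```

```text
clk 11.25 tcp [ 464.3 -273.8  110.6] yaw -2.8 F [-0.5  1.2 -0.9] gap 13.8 cmd [ 0.37  2.03 -0.19] -0.001
```

View pics/w10.png

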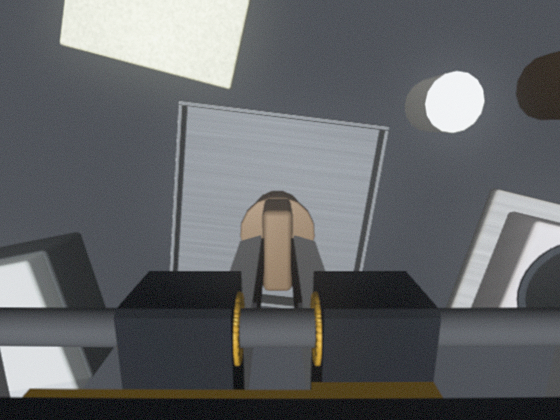

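View pics/s10.png

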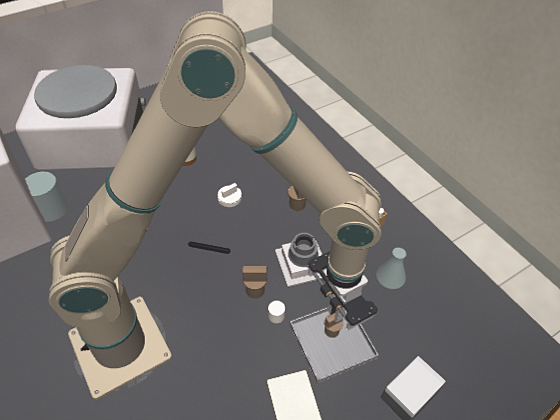

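Request:
jog_arm --commands "0.3 0.8 -0.1 0 8;0.3 1.4 -0.1 0 8;0.3 1.8 -0.1 0 8;0.3 1.95 -0.1 0 8;0.3 2.02 -0.1 0 8;0.3 2.08 -0.1 0 8;0.3 2.12 -0.1 0 8" --force 15

```text
clock: 11.93
tcp_pos: [477.8, -279.3, 65.0]
ee_rot: [-1.576, 0.026, -0.048]
force: [0.6, 0.0, -0.9]
finger_gap: 0.164
```

```bash
python3 - <<'E'
from h import *
cmd(473.5,-279,58,-2.7)
E
```

```text
clk 11.93 tcp [ 477.8 -279.3   65. ] yaw -2.7 F [ 0.6  0.  -0.9] gap 15.4 cmd [-0.18  0.28  0.01] 0.0
```

Request:
jog_arm --commands "0 0.1 0 0 8;0 0.18 0 0 8;0 0.24 0 0 8;0 0.28 0 0 8;0 0.3 0 0 8"

```text
clock: 12.35
tcp_pos: [479.3, -280.2, 59.3]
ee_rot: [-1.578, 0.024, -0.05]
force: [-2.8, 0.8, 16.0]
finger_gap: 0.165
```

```bash
python3 - <<'E'
from h import *
cmd(473.5,-279,58,-2.7)
cap('side','s11')
a=cv2.imread('pics/s11.png')[280:400,270:390]
cv2.imwrite('pics/z11.png',cv2.resize(a,(480,480),interpolation=cv2.INTER_CUBIC))
E
```

```text
clk 12.35 tcp [ 479.3 -280.2   59.3] yaw -2.7 F [-2.8  0.8 16. ] gap 15.5 cmd [-0.24  0.05  0.04] 0.0
```

View pics/z11.png

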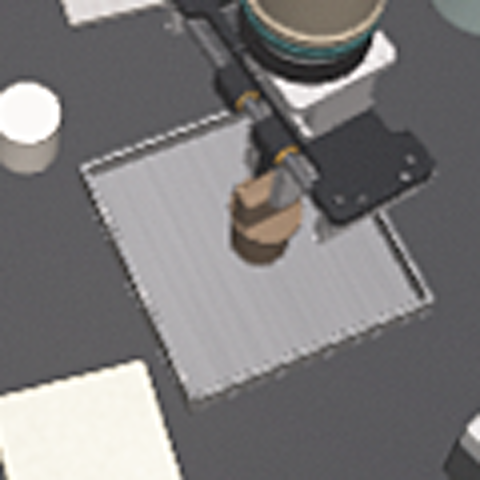

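Request:
jog_arm --commands "0 -0.05 0 0 8;0 -0.06 0 0 60;0 -0.06 0 0 60;0 -0.06 0 0 60;0 -0.06 0 0 60;0 -0.5 0 0 60;0 -2 0 0 60;0 -4 0 0 60;0 -6 0 0 60;0 -8 0 0 60"

```text
clock: 13.23
tcp_pos: [475.7, -278.8, 236.8]
ee_rot: [-1.578, 0.024, -0.051]
force: [0.9, -0.0, 0.2]
finger_gap: 0.64
```

```bash
python3 - <<'E'
from h import *
cmd(473.5,-279,58,-2.7)
cap('wrist','w12');
E
```

```text
clk 13.23 tcp [ 475.7 -278.8  236.8] yaw -2.7 F [ 0.9 -0.   0.2] gap 60.1 cmd [-0.21  7.15  0.04] -0.0
```

View pics/w12.png

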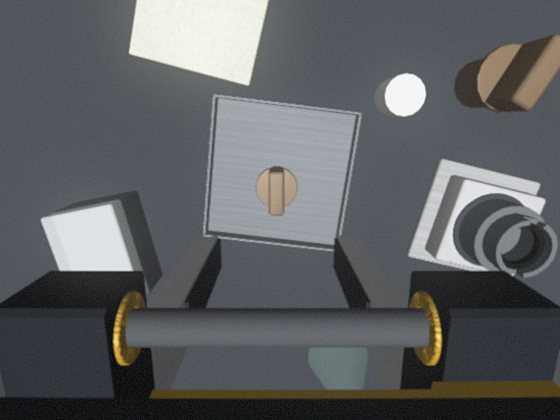

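```bash
python3 - <<'E'
from h import *
cmd(484,292,240,0)
E
```

```text
clk 13.28 tcp [ 480.  -281.9  245. ] yaw -2.7 F [ 1.4 -1.   4.8] gap 60.0 cmd [-0.94 -0.12 22.94] -0.048
```

Request:
jog_arm --commands "-0.5 -0.1 8 -0.05 60;-0.9 -0.1 23 -0.05 60;-0.9 -0.1 23 -0.05 60;-0.9 -0.1 23 -0.05 60;-0.9 -0.1 23 -0.05 60;-0.9 -0.1 23 -0.05 60;-0.9 -0.1 23 -0.05 60;-0.9 -0.1 23 -0.05 60;-0.9 -0.1 23 -0.05 60;-0.9 -0.1 23 -0.05 60"

```text
clock: 14.12
tcp_pos: [482.2, 139.5, 239.3]
ee_rot: [-1.585, -0.025, -0.022]
force: [0.6, -0.4, 0.4]
finger_gap: 0.641
```

```bash
python3 - <<'E'
from h import *
cmd(484,292,200,0)
E
```

```text
clk 14.12 tcp [482.2 139.5 239.3] yaw 0.1 F [ 0.6 -0.4  0.4] gap 60.2 cmd [0.04 1.49 6.12] 0.002
```

Request:
jog_arm --commands "0 0.7 6.1 0 60;0 1.5 6.1 0 60;0 1.5 6.1 0 60;0 1.5 6.1 0 60;0 1.5 6.1 0 60;0 1.5 6.1 0 60;0 1.5 6.1 0 60;0 1.5 6.1 0 60;0 1.5 6.1 0 60"

```text
clock: 14.87
tcp_pos: [483.9, 289.7, 200.5]
ee_rot: [-1.585, -0.024, -0.025]
force: [-0.5, -0.2, -0.7]
finger_gap: 0.643
```

```bash
python3 - <<'E'
from h import *
cmd(484,292,200,0)
cap('wrist','w13');
cmd(484,292,200,0)
a=cv2.imread('pics/w13.png')[100:260,190:370]
cv2.imwrite('pics/z13.png',cv2.resize(a,None,fx=4,fy=4,interpolation=cv2.INTER_CUBIC)[:600,:720])
E
```

```text
clk 14.87 tcp [483.9 289.7 200.5] yaw -0.0 F [-0.5 -0.2 -0.7] gap 60.4 cmd [0.01 0.02 0.09] -0.001
clk 14.92 tcp [483.8 290.  200.4] yaw -0.0 F [-0.3 -0.2 -0.4] gap 59.8 cmd [0.01 0.02 0.08] -0.001
```

View pics/z13.png

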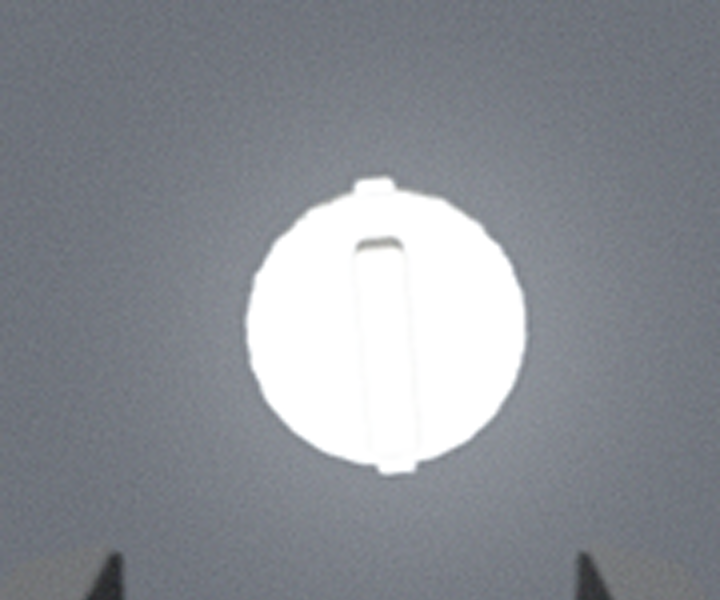

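```bash
python3 - <<'E'
from h import *
np.set_printoptions(precision=1,suppress=True)
f=np.load('pics/w13.npz');p,o=f['p'],f['o']; im=f['im']
m=(im.min(2)>215).astype(np.uint8)
n,l,st,ce=cv2.connectedComponentsWithStats(m[100:260,190:370]); print(st[1:4],ce[1:4])
g=lambda L,z:plane('wrist',[(190+a/4,100+b/4) for a,b in L],z,p,o)
c=g([(246,327),(526,327),(386,188),(386,466)],21);print('disc',c)
rb=g([(375,187),(397,470)],16);d=rb[1]-rb[0];print('ribs',rb,np.degrees(np.arctan2(d[1],d[0])),rb.mean(0))
h=g([(354,252),(405,252),(368,455),(420,455)],53);print('handle',h,h.mean(0)); d=h[2]+h[3]-h[0]-h[1];print(np.degrees(np.arctan2(d[1],d[0])))
E
```

```text
[[  62   45   69   73 3747]] [[96.  81.5]]
disc [[484.  259.6  21. ]
 [484.  335.9  21. ]
 [446.5 297.7  21. ]
 [523.5 298.   21. ]]
ribs [[446.7 294.8  16. ]
 [526.1 301.2  16. ]] 4.6328996276712715 [486.4 298.   16. ]
handle [[459.1 289.5  53. ]
 [459.1 302.   53. ]
 [511.1 293.   53. ]
 [511.1 306.3  53. ]] [485.1 297.7  53. ]
4.269213867462463
```

```bash
python3 - <<'E'
from h import *
cmd(484.8,297.8,25,4.4)
E
```

```text
clk 14.92 tcp [483.8 290.  200.4] yaw -0.0 F [-0.3 -0.2 -0.4] gap 59.8 cmd [-0.18  7.01  0.41] -0.077
```

```bash
python3 - <<'E'
from h import *
for _ in range(1):
    s=r.state(); print(R.from_rotvec(s['ee_rot']).as_matrix().round(4), s['joint_pos'])
for f in ['top0','w1','w2','w10','w12']:
    print(f,R.from_rotvec(np.load('pics/%s.npz'%f)['o']).as_matrix()[:,1].round(4))
E
```

```text
[[ 9.995e-01  3.110e-02  1.000e-03]
 [-6.000e-04 -1.380e-02  9.999e-01]
 [ 3.110e-02 -9.994e-01 -1.380e-02]] [-0.73250317  0.47437874  0.18132678  1.76110651 -0.0692671   0.89526068
  1.04121866]
top0 [-5.0e-04 -1.7e-03 -1.0e+00]
w1 [ 3.0e-04 -1.6e-03 -1.0e+00]
w2 [ 0.0054 -0.007  -1.    ]
w10 [ 2.2e-03 -4.0e-04 -1.0e+00]
w12 [ 0.0165 -0.0076 -0.9998]
```

Request:
jog_arm --commands "-0.05 2 0.41 -0.077 60;-0.1 4 0.41 -0.077 50;-0.14 5.4 0.41 -0.077 50;-0.16 6.2 0.41 -0.077 50;-0.17 6.7 0.41 -0.077 50;-0.18 6.95 0.41 -0.077 50;-0.18 7 0.41 -0.077 50;-0.18 7 0.41 -0.077 50;-0.18 7 0.41 -0.077 50"

```text
clock: 15.67
tcp_pos: [485.9, 298.2, 26.7]
ee_rot: [-1.583, -0.085, 0.034]
force: [0.1, 0.3, 0.2]
finger_gap: 0.534
```

```bash
python3 - <<'E'
from h import *
cmd(484.8,297.8,25,4.4)
s=r.state(); print(R.from_rotvec(s['ee_rot']).as_matrix()[:,1].round(4))
E
```

```text
clk 15.67 tcp [485.9 298.2  26.7] yaw 4.3 F [0.1 0.3 0.2] gap 50.2 cmd [-0.05  0.07 -0.01] -0.001
[ 0.0333 -0.0123 -0.9994]
```

Request:
jog_arm --commands "-0.05 0.06 -0.01 0 8;-0.05 0.06 -0.01 0 8;-0.05 0.06 -0.01 0 8;-0.05 0.06 -0.01 0 8;-0.05 0.06 -0.01 0 8;-0.05 0.06 -0.01 0 8;-0.05 0.06 -0.01 0 8;-0.05 0.06 -0.01 0 8" --force 40

```text
clock: 16.33
tcp_pos: [484.8, 297.9, 25.3]
ee_rot: [-1.583, -0.085, 0.034]
force: [-0.4, 0.7, 1.8]
finger_gap: 0.129
```

```bash
python3 - <<'E'
from h import *
cmd(484.8,297.8,25,4.4)
E
```

```text
clk 16.33 tcp [484.8 297.9  25.3] yaw 4.4 F [-0.4  0.7  1.8] gap 12.1 cmd [-0.    0.01 -0.  ] -0.001
```

Request:
jog_arm --commands "0 -1 0 0 8;0 -2.5 0 0 8;0 -4 0 0 8;0 -5.5 0 0.04 8;0 -6.5 0 0.08 8;0 -6.5 0 0.15 8;0 -6.5 0 0.15 8;0 -6.5 0 0.15 8"

```text
clock: 17.0
tcp_pos: [478.7, 299.7, 187.3]
ee_rot: [-1.582, 0.031, -0.083]
force: [-0.5, 0.1, -1.5]
finger_gap: 0.131
```

```bash
python3 - <<'E'
from h import *
cmd(541.5,-36.4,190,-4)
s=r.state(); print(R.from_rotvec(s['ee_rot']).as_matrix()[:,1].round(4))
a=cv2.imread('pics/w12.png')[150:290,400:560]
cv2.imwrite('pics/z14.png',cv2.resize(a,None,fx=4,fy=4,interpolation=cv2.INTER_CUBIC))
E
```

```text
clk 17.00 tcp [478.7 299.7 187.3] yaw -4.1 F [-0.5  0.1 -1.5] gap 12.3 cmd [  3.48   0.15 -13.23] -0.002
[ 0.0325 -0.0129 -0.9994]
```

View pics/z14.png

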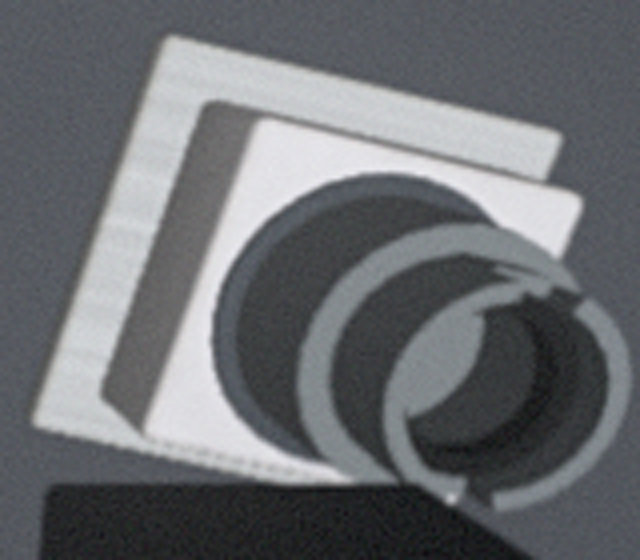

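```bash
python3 - <<'E'
from h import *
np.set_printoptions(precision=1,suppress=True)
f=np.load('pics/w12.npz');p,o=f['p'],f['o']
n=plane('wrist',[(400+a/4,150+b/4) for a,b in [(566,297),(478,492),(384,400),(630,380)]],112,p,o);d=n[1]-n[0]
print(n,n[:2].mean(0),np.degrees(np.arctan2(d[1],d[0])))
cmd(541.5,-36.4,190,-4)
E
```

```text
[[517.  -25.5 112. ]
 [567.3 -40.7 112. ]
 [541.5 -67.  112. ]
 [539.2  -6.7 112. ]] [542.1 -33.1 112. ] -16.873824884688403
clk 17.00 tcp [478.7 299.7 187.3] yaw -4.1 F [-0.5  0.1 -1.5] gap 12.3 cmd [  3.5   0.1 -13.2] -0.002
```

Request:
jog_arm --commands "0.5 0 -2 0 8;3.5 0.1 -13.2 0 8;3.5 0.1 -13.2 0 8;3.5 0.1 -13.2 0 8;3.5 0.1 -13.2 0 8;3.5 0.1 -13.2 0 8;3.5 0.1 -13.2 0 8;3.5 0.1 -13.2 0 8;3.5 0.1 -13.2 0 8;3.5 0.1 -13.2 0 8"

```text
clock: 17.83
tcp_pos: [541.3, -40.5, 189.8]
ee_rot: [-1.584, 0.038, -0.086]
force: [0.4, 1.0, -1.3]
finger_gap: 0.126
```

```bash
python3 - <<'E'
from h import *
cmd(541.5,-36.4,160,-4)
E
```

```text
clk 17.83 tcp [541.3 -40.5 189.8] yaw -4.5 F [ 0.4  1.  -1.3] gap 11.9 cmd [-0.04  1.19  0.18] -0.008
```

Request:
jog_arm --commands "-0.04 0.5 0.18 0 8;-0.04 1 0.18 0 8;-0.04 1.2 0.18 0 8;-0.04 1.2 0.18 0 8;-0.04 1.2 0.18 0 8;-0.04 1.2 0.18 0 8;-0.04 1.2 0.18 0 8"

```text
clock: 18.42
tcp_pos: [542.0, -35.9, 160.4]
ee_rot: [-1.584, 0.036, -0.086]
force: [0.6, 0.6, -0.8]
finger_gap: 0.133
```

```bash
python3 - <<'E'
from h import *
cmd(541.5,-36.4,131,-4)
s=r.state(); print(R.from_rotvec(s['ee_rot']).as_matrix()[:,1].round(4))
cap('wrist','w15');cap('side','s15')
a=cv2.imread('pics/w15.png')[110:330,170:390]
b=cv2.imread('pics/s15.png')[200:300,250:350]
cv2.imwrite('pics/z15.png',np.hstack([cv2.resize(x,(400,400),interpolation=cv2.INTER_CUBIC) for x in (a,b)]))
E
```

```text
clk 18.42 tcp [542.  -35.9 160.4] yaw -4.4 F [ 0.6  0.6 -0.8] gap 12.5 cmd [-0.06  1.17 -0.01] -0.007
[ 0.0311 -0.015  -0.9994]
```

View pics/z15.png

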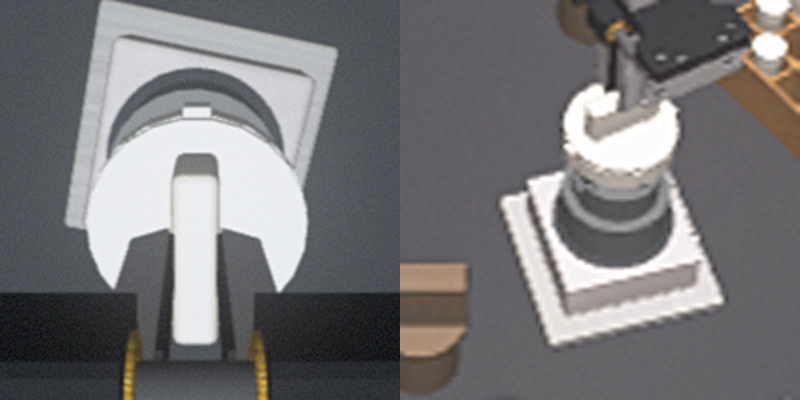

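```bash
python3 - <<'E'
from h import *
f=np.load('pics/w15.npz');p,o=f['p'],f['o'];print(p)
L=[(170+a*.55,110+b*.55) for a,b in [(88,225),(307,225),(197,120)]]
print(plane('wrist',L,156,p,o).round(1))
cmd(541.4,-36.5,133,-5)
E
```

```text
[542.02567121 -35.89165409 160.35211295]
[[538.5 -71.6 156. ]
 [544.    2.3 156. ]
 [505.5 -31.9 156. ]]
clk 18.52 tcp [541.9 -36.2 160.3] yaw -4.5 F [-0.5  0.6 -1.2] gap 12.2 cmd [-0.05  1.09 -0.  ] 0.01
```

Request:
jog_arm --commands "-0.03 0.4 0.03 0 8;-0.06 0.8 0.05 0 8;-0.07 1 0.05 0 8;-0.07 1.1 0.05 0 8;-0.07 1.15 0.05 0 8;-0.07 1.2 0.05 0 8;-0.07 1.22 0.05 0 8"

```text
clock: 19.1
tcp_pos: [540.7, -35.3, 129.8]
ee_rot: [-1.584, 0.037, -0.086]
force: [-3.2, 0.3, 3.6]
finger_gap: 0.13
```

```bash
python3 - <<'E'
from h import *
cmd(541,-37.5,130,-5)
s=r.state(); print(s['torque'].round(2))
E
```

```text
clk 19.10 tcp [540.7 -35.3 129.8] yaw -4.5 F [-3.2  0.3  3.6] gap 12.3 cmd [ 0.02 -0.01 -0.09] 0.009
[ 0.09  0.56 -0.05]
```

Request:
jog_arm --commands "0 0.04 -0.03 0.03 8;0 0.05 -0.04 0.06 8;0 0.06 -0.04 0.1 8;0 0.06 -0.04 0.13 8;0 0.06 -0.04 0.16 8;0 0.08 -0.04 0.18 8;0 0.1 -0.04 0.2 8;0 0.12 -0.04 0.21 8"

```text
clock: 19.77
tcp_pos: [540.6, -36.7, 126.5]
ee_rot: [-1.57, 0.203, -0.253]
force: [0.0, -1.1, -0.7]
finger_gap: 0.132
```

```bash
python3 - <<'E'
from h import *
cmd(541,-37.5,121.3,-16)
s=r.state(); print(s['torque'].round(2))
E
```

```text
clk 19.77 tcp [540.6 -36.7 126.5] yaw -16.6 F [ 0.  -1.1 -0.7] gap 12.4 cmd [ 0.02  0.21 -0.03] -0.011
[-0.01 -0.03 -0.02]
```

Request:
jog_arm --commands "0 0.08 0 0 8;0 0.14 0 0 8;0 0.18 0 0 8;0 0.22 0 0 8;0 0.24 0 0 8;0 0.24 0 0 8"

```text
clock: 20.27
tcp_pos: [540.7, -36.6, 121.1]
ee_rot: [-1.569, 0.203, -0.253]
force: [-3.1, 1.1, 6.4]
finger_gap: 0.129
```

```bash
python3 - <<'E'
from h import *
cmd(541,-37.5,121.3,-16)
s=r.state(); print(s['torque'].round(2))
E
```

```text
clk 20.27 tcp [540.7 -36.6 121.1] yaw -16.6 F [-3.1  1.1  6.4] gap 12.1 cmd [ 0.02 -0.01 -0.03] -0.01
[ 0.17  0.46 -0.02]
```

Request:
jog_arm --commands "0 0.04 0 0 8;0 0.06 0 0 8;0 0.06 0 0 8;0 0 0 0 8"

```text
clock: 20.6
tcp_pos: [540.8, -36.6, 121.7]
ee_rot: [-1.569, 0.203, -0.253]
force: [0.2, 0.1, -1.3]
finger_gap: 0.125
```

```bash
python3 - <<'E'
from h import *
cmd(541,-37.5,121.3,-16)
E
```

```text
clk 20.60 tcp [540.8 -36.6 121.7] yaw -16.6 F [ 0.2  0.1 -1.3] gap 11.7 cmd [ 0.02  0.02 -0.03] -0.011
```

Request:
jog_arm --commands "0 0.03 0 0 8;0 0.03 0 0 50;0 0.03 0 0 50;0 0.03 0 0 50;0 0.02 0 0 50;0 0 0 0 50;0 -0.2 0 0 50;0 -1 0 0 50;0 -2.5 0 0 50;0 -4 0 0 50"

```text
clock: 21.43
tcp_pos: [536.5, -35.3, 222.2]
ee_rot: [-1.57, 0.205, -0.251]
force: [1.0, -0.4, 0.7]
finger_gap: 0.533
```

Request:
jog_arm --commands "0 -1 0 0 50;0 -1 0 0 50;0 -1 0 0 50;0 -1 0 0 50;0 -1 0 0 50"

```text
clock: 21.85
tcp_pos: [534.8, -34.7, 246.0]
ee_rot: [-1.57, 0.207, -0.249]
force: [-0.7, 0.2, -0.6]
finger_gap: 0.527
```

```bash
python3 - <<'E'
from h import *
cmd(541,-37.5,121.3,-16)
cap('wrist','w16');cap('side','s16')
a=cv2.imread('pics/w16.png')[90:290,180:380]
b=cv2.imread('pics/s16.png')[200:300,250:350]
cv2.imwrite('pics/z16.png',np.hstack([cv2.resize(x,(400,400),interpolation=cv2.INTER_CUBIC) for x in (a,b)]))
E
```

```text
clk 21.85 tcp [534.8 -34.7 246. ] yaw -16.6 F [-0.7  0.2 -0.6] gap 49.6 cmd [0.13 4.99 0.  ] -0.011
```

View pics/z16.png

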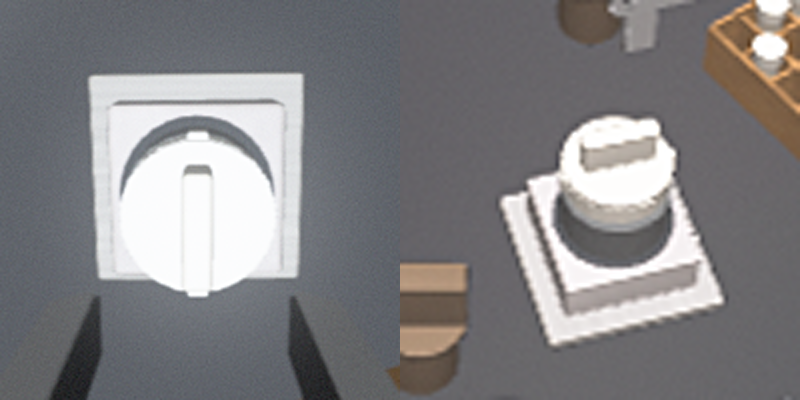

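View pics/s16.png

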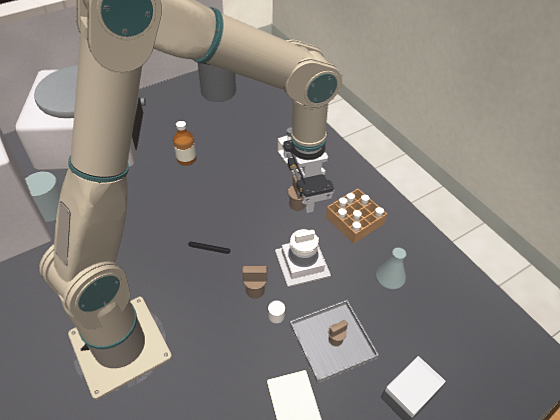

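```bash
python3 - <<'E'
from h import *
f=np.load('pics/w16.npz');p,o=f['p'],f['o']
L=[(180+a*.5,90+b*.5) for a,b in [(198,172),(198,292)]]
for z in (149,158):
    X=plane('wrist',L,z,p,o);print(z,X.round(1),((proj('side',X)-[250,200])*4+[400,0]).round(0))
E
python3 -c "
import cv2
b=cv2.imread('pics/s16.png')[220:270,280:330];cv2.imwrite('pics/z17.png',cv2.resize(b,(600,600),interpolation=cv2.INTER_CUBIC))"
```

```text
149 [[515.  -27.5 149. ]
 [566.8 -43.  149. ]] [[579. 137.]
 [655. 121.]]
158 [[513.6 -27.1 158. ]
 [563.8 -42.  158. ]] [[577. 129.]
 [652. 113.]]
```

View pics/z17.png

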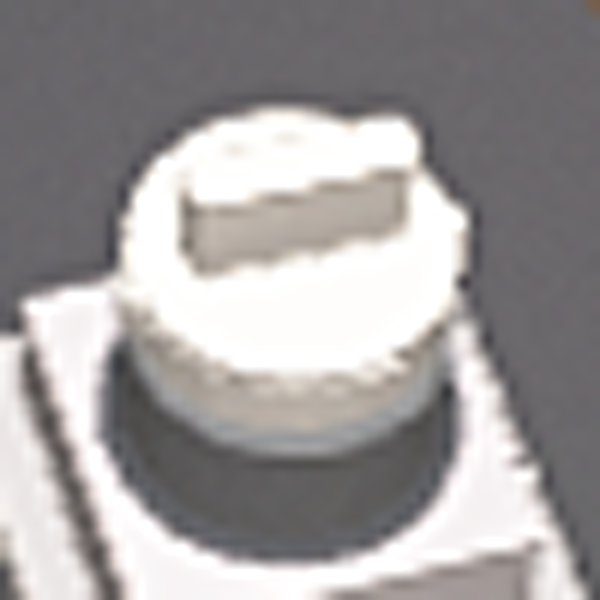

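```bash
python3 - <<'E'
from h import *
print(r.hand_in())
E
```

```text
the job is handed in; nothing more can be done
None
```

I took the stopper out and stood it in the steel tray. The lid is on the canister with its keys in the notches and fully home. I handed the job in at about 22 s; no verdict is reported.

**Stopper:** I rocked it out over nine swings, rising about 3 to 4 mm each. The pull I read at the end of the swings was small, except for one −8.7 N reading on the second swing. That is about 7.8 N net, slightly over the 7.5 N that starts the canister rising. I only read the force at the end of each swing. The later pictures show the canister down in its dock, but it may have lifted for a moment there.

**Lid:** It touched the rim with the tool at 129.8 mm, about the height expected for keys resting on the rim. After a turn of about 12° it dropped, and it seated at 121.1 mm (121.3 mm expected for fully home).

**Last checks:**
- After release, the handle measures 54.1 mm long when taken at the home height (54 mm given). Taken at the on-rim height it comes out at 52.4 mm.
- The lid is in line with the dock. In the side view it appears about 2 pixels lower than the calibration predicts for home. That is even further from the on-rim position, so it agrees with the lid being home.
- The stopper, flask and bottle are all standing in the last side view, and the gripper is clear.

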